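# Couple the frame rest to its ball mount

## Robot

A 6-joint arm with a two-finger parallel gripper is mounted at the origin on the work surface. World frame = base frame: x ahead of the robot, y to its left, z up, the work surface at z = 0. Lengths are in m, angles in rad, forces in N, time in s.
With the tool pointing down it reaches from about 0.3 to 0.75 m from the base axis. Payload 8.5 kg.
Tool frame: the origin (TCP) lies on the centre line of the jaws, within the pads' length; the fingertips stand 19 mm ahead of it and the grasp point (between the pads) is the TCP; z points along the fingers, y is the direction in which the jaws open and shut (so a half turn about z gives the same grasp; the last joint's range is limited). The gripper opens to 88 mm and grips with 3 to 60 N. Pads are 18 mm wide; open, the fingers measure 123 mm over their backs; the gripper's body (75 mm by 187 mm) begins 45 mm behind the grasp point.
Start: joints at [-1.5, 0.381, 1.297, -0, 1.464, -0.215], TCP at [0.155, -0.528, 0.258] pointing down, gripper open.
Joint ranges: [-3.11, 3.11], [-0.89, 2.33], [0.22, 2.48], [-1.42, 4.56], [0.17, 2.85], [-2.88, 2.88]. Speed limits (rad/s): [2.39, 2.39, 3.14, 3.14, 3.14, 3.14].

## Interface

Orientations are given as a rotation vector (axis times angle).
In Python, from workcell import bot gives the robot as it stands.
- The arm moves only by the tool play_rows, never from a script. Its argument "targets" is a list of rows, each a list of 7 numbers: the opening in per cent of the stroke, from 0 (shut) to 100 (fully open), then the shift along the tool's x, y, z in cm, then the turn, a rotation vector about the tool's x, y, z in rad. A call has 1 to 5 rows; each row is the pose to reach, as a shift and turn from the pose commanded when the call began, along the tool's axes at that moment; what a row does not reach only later rows make up. A row lasts 1/8 s, in which the tool goes at most 62.5 mm and 10.7 degrees, less where a joint would pass 70% of its speed; a pose out of reach is approached as far as the arm can. A call with a gripper value outside its range is refused whole. The fingers move at their own pace and stop on an object; "squeeze" is the grip in N (left out, the last holds). Time passes only in rows, so rows that repeat a pose let the fingers close. It gives the time, the measured TCP pose, the force and the opening at its end, in the units of the state.
- bot.sense(): the state, without advancing time (a new reading comes with each control period).
- bot.capture(name): name is "scene" or "top" or "wrist"; returns the picture (420x560x3 uint8, blue, green, red); there is no depth.
- bot.camera_model(name): a dict with "camera_matrix" (3x3 intrinsics, pixels), "rvec" (rotation vector, rad) and "tvec" (3), from world to camera coordinates, as OpenCV has them. Camera axes: x right, y down, z forward; pixel columns grow to the right and rows downward; lengths in m; the calibration is good to about 2 mm. A picture is of the moment at which its call begins: read the wrist's pose just before it. camera_model takes no time and is no camera call; for the wrist camera it gives the pose at the moment of the call.
- bot.close_job(): hands the job in, once; it reports no verdict.
The state is a dict: "t": time; "joints": joint angles; "qvel": joint speeds; "joint_efforts": joint torques, N m; "tcp_pos": TCP position; "tool_rot": TCP orientation; "wrist_force": force on the tool from outside, world axes, zero at the start; "wrist_torque": the same for the moment, N m; "finger_gap": finger opening in m.
Only numpy, scipy, OpenCV 4.12 (cv2) and the standard library are available. Lean on these libraries where they do the work, as an engineer would, in place of code of your own. Each camera call takes 0.05 s, during which the arm holds its last target.

## Task

Fit the cork-topped frame rest onto the ball of the bench mount: set its socket over the ball, press it down until the ball snaps in and the rest sits fully home on the mount's collar, then press its latch lever all the way down. Do not ram it, leave the rest latched and upright on the mount with the gripper clear, and leave the tape roll, the jar and the moulding offcut alone.

Things in the scene. Friction and masses are not known exactly. Their poses are not given: they have to be found in the camera images.
- stand: Ball mount fixed to the bench: steel foot 120 mm wide, 12 high, sleeve, and telescoping post with a collar disc (84 mm wide), 14 mm neck and a ball 32 mm wide, its centre 34 mm above the collar's top. Origin: on the ball's vertical axis, at bench height. The post is clamped firmly at a height that differs each time, not measured: collar top 64 to 99 mm above the bench. Thumbscrew on the sleeve.
- head_center (a point): Centre of the loose frame rest: aluminium block 50 x 50 mm, 62 high, cork top, square foot flange 72 x 72 x 8 mm. It starts upright on the bench. This point is 31 mm above its underside. z up, +x to its lever side; the flat +y and -y sides are free for gripping. Open below: socket bore 34 mm, mouth flared to 44.
- head: The same frame rest, 0.4 to 0.7 kg; origin at the centre of its underside, same axes. Set down on the ball, two sprung balls in the bore stop it about 15 mm above home; pressing down with 5 to 15 N more snaps it past them, then its underside comes flat onto the collar (home). Any yaw will do. Home, it stays upright by itself.
- lever (a joint): Latch lever of the rest, rad: 0 = up (open, handle slanting outwards 49 degrees above level), 0.85 = fully down (handle level, jaw under the ball). It starts near 0, stays where left, and takes 3 to 9 N of downward push at the handle's end. It goes fully down only if the ball is fully home. Pushing it with over about 15 N may tip the rest.
- lever_tip (a point): Black roller (22 mm wide, 12 thick) at the lever handle's end, 52 mm from its hinge pin. The pin runs along the rest's y, 28 mm towards +x from the rest's axis, 24 mm above its underside. With the lever down this point is 80 mm from the axis and 24 mm above the underside.
- tape: Bystander: roll of paper tape lying flat, 104 mm across, 48 mm high; origin at the centre of its underside.
- jar: Bystander: white jar, 64 mm across, 75 mm high; origin at the centre of its underside.
- offcut: Bystander: moulding offcut 30 x 160 x 28 mm lying along its y; origin at the centre of its underside.

How it is judged:
On the way:
1. the frame rest stands upright on the ball mount, its lever still up (horizontal distance between head and stand below 0.005 m and angle between head's own z axis and vertical below 0.08 rad and value of joint lever below 0.3 rad and contact force between head and stand above 2 N), for 0.2 s.
At the end, for the whole second after the job is handed in: the frame rest stands at rest on the mount, its axis within 4 mm of the ball's, within 0.05 rad of upright, bearing on the mount, and its lever is down past 0.76 rad (possible only with the ball fully home) (horizontal distance between head and stand below 0.004 m and angle between head's own z axis and vertical below 0.05 rad and value of joint lever above 0.76 rad and contact force between head and stand above 2 N and linear speed of head below 0.01 m/s); the robot touches nothing.
It fails at once if the frame rest is rammed: over 50 N between it and the mount (contact force between head and stand above 50 N).
It fails at once if a bystander is moved by more than 15 mm (distance of any of tape, jar, offcut from where it was at the start of the episode above 0.015 m).
It also fails if it takes over 58 s, if anything falls off the work surface, if the arm or the gripper's body presses on something with over 40 N, if the wrist force passes 120 N, or if a joint passes its speed limit or range.

## Working session

There is one attempt and no reset: what is moved stays moved. The work goes in short steps, Python scripts to look and compute and a tool call to move; the robot and the scene stay as the last step left them, time stands still between calls to the robot, and variables do not carry over. Pictures are saved under pics/ and viewed, and the job is handed in when it is done.

Besides the shell and the picture viewer there is one more tool, called after "Emit:" as name(argument=value, ...), one argument or row to a line, values as JSON. play_rows: Moves the arm, as the interface text tells. Its arguments: {"type":"object","properties":{"targets":{"type":"array"},"squeeze":{"type":"number"}},"required":["targets"]}

```bash
mkdir -p pics; ls; python3 - <<'E'
from workcell import bot
import cv2
s=bot.sense()
for k,v in s.items(): print(k,v)
for n in ["scene","top","wrist"]:
    m=bot.camera_model(n); print(n,m)
    cv2.imwrite(f"pics/{n}0.png",bot.capture(n))
E
```

```text
pics
t 0.0
joints [-1.50029295e+00  3.81216845e-01  1.29824908e+00  5.46021120e-05
  1.46365814e+00 -2.15286676e-01]
qvel [-0.00022612 -0.00034705 -0.0012879  -0.00083158  0.00050973 -0.00075052]
joint_efforts [ 7.24139409e-05 -4.37934387e+01 -2.24556738e+01  7.13843456e-02
  3.53487732e-02 -7.89781689e-05]
tcp_pos [ 0.15505196 -0.52742174  0.25713052]
tool_rot [-3.10806648e+00 -4.47165686e-01 -2.58909595e-04]
wrist_force [ 0.00661772 -0.21599241 -0.71866655]
wrist_torque [0.0231963  0.01461335 0.01703109]
finger_gap 0.08839316983610597
scene {'camera_matrix': array([[384.47406384,   0.        , 283.64572805],
       [  0.        , 384.47406384, 205.6298441 ],
       [  0.        ,   0.        ,   1.        ]]), 'rvec': array([ 1.76954947,  1.9954487 , -0.65351648]), 'tvec': array([ 0.07915121, -0.46984832,  1.08116598])}
top {'camera_matrix': array([[408.93188526,   0.        , 276.81733186],
       [  0.        , 408.93188526, 200.49516203],
       [  0.        ,   0.        ,   1.        ]]), 'rvec': array([ 2.17309316, -2.13242148,  0.19289476]), 'tvec': array([-0.0144687 ,  0.64532437,  0.77321164])}
wrist {'camera_matrix': array([[303.34249362,   0.        , 282.61510618],
       [  0.        , 303.34249362, 206.88274856],
       [  0.        ,   0.        ,   1.        ]]), 'rvec': array([-2.33671688,  1.74873524,  0.23691581]), 'tvec': array([-0.54936249, -0.03621824,  0.39049896])}
```

View pics/scene0.png

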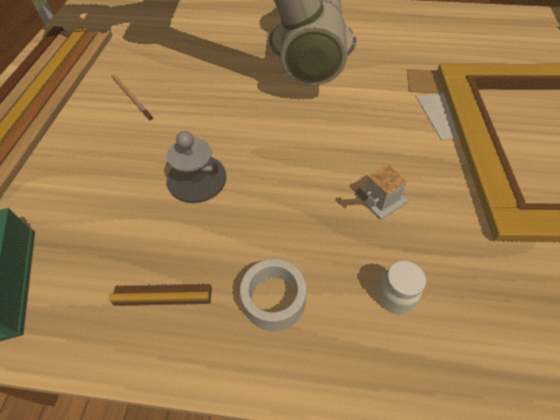

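View pics/top0.png

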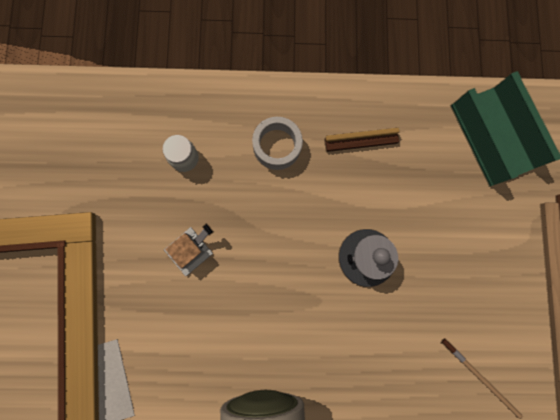

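View pics/wrist0.png

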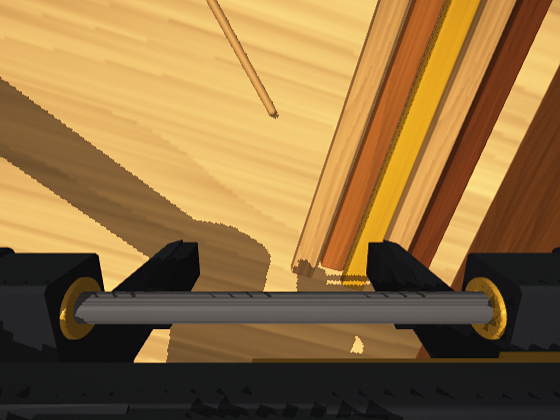

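The top view shows the rest near (187,250) with its lever towards (208,230), and the stand with its ball near (381,257). The tape is at (277,142), the jar at (180,152) and the offcut at (362,140). I'll enlarge crops.

```bash
python3 - <<'E'
import cv2,numpy as np
def crop(f,x,y,w,h,k):
    return cv2.resize(cv2.imread(f)[y:y+h,x:x+w],None,fx=k,fy=k,interpolation=cv2.INTER_CUBIC)
a=crop("pics/top0.png",150,210,80,80,5); b=crop("pics/top0.png",330,220,80,80,5)
cv2.imwrite("pics/c_top.png",np.hstack([a,b]))
a=crop("pics/scene0.png",345,150,80,80,5); b=crop("pics/scene0.png",157,122,80,80,5)
cv2.imwrite("pics/c_scene.png",np.hstack([a,b]))
E
```

```text
(no output)
```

View pics/c_top.png

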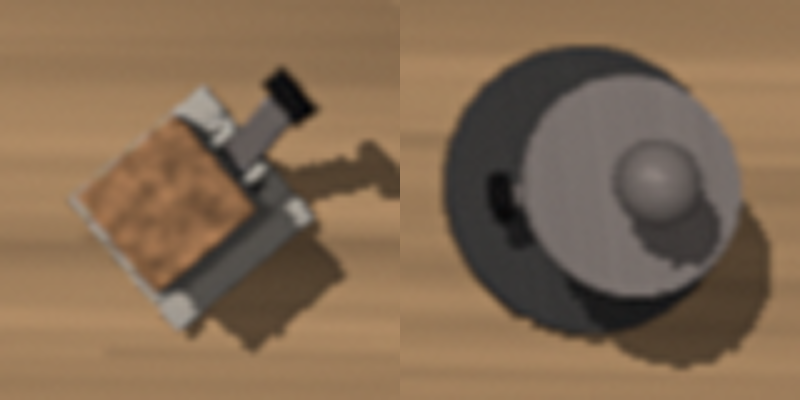

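View pics/c_scene.png

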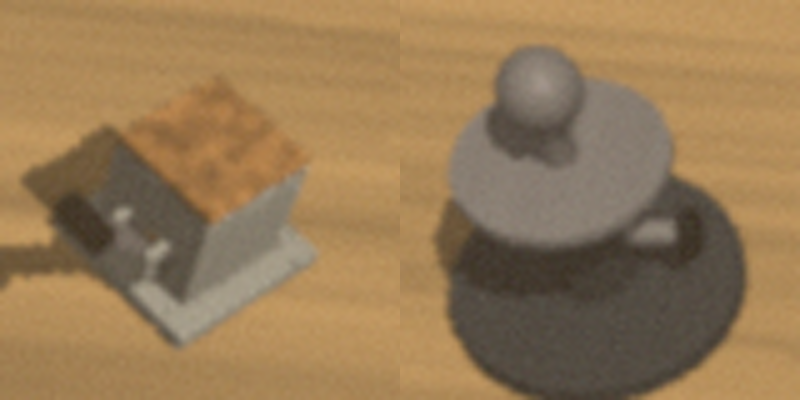

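```bash
cat >h.py <<'E'
import numpy as np,cv2
from scipy.optimize import least_squares
T={'camera_matrix':np.array([[408.93188526,0,276.81733186],[0,408.93188526,200.49516203],[0,0,1]]),'rvec':np.array([2.17309316,-2.13242148,0.19289476]),'tvec':np.array([-0.0144687,0.64532437,0.77321164])}
S={'camera_matrix':np.array([[384.47406384,0,283.64572805],[0,384.47406384,205.6298441],[0,0,1]]),'rvec':np.array([1.76954947,1.9954487,-0.65351648]),'tvec':np.array([0.07915121,-0.46984832,1.08116598])}
def proj(m,P): return cv2.projectPoints(np.atleast_2d(np.float64(P)),m['rvec'],m['tvec'],m['camera_matrix'],None)[0][:,0]
def ray(m,uv,z):
    R=cv2.Rodrigues(m['rvec'])[0]; c=-R.T@m['tvec']
    d=R.T@np.linalg.inv(m['camera_matrix'])@np.array([*uv,1.]); return c+d*(z-c[2])/d[2]
E
python3 - <<'E'
from h import *
o=lambda x0,y0,p:(x0+(p[0]+.5)/5-.5,y0+(p[1]+.5)/5-.5)
tb=o(330,220,(258,181)); sb=o(157,122,(139,88))
tc=o(330,220,(232,185)); sc=o(157,122,(161,162))
def f(p):
    x,y,h=p; r=[]
    th=np.linspace(0,2*np.pi,60)
    ring=np.c_[x+.042*np.cos(th),y+.042*np.sin(th),0*th+h]
    for m,b,c in((T,tb,tc),(S,sb,sc)):
        r+=list(proj(m,[x,y,h+.034])[0]-b)
        q=proj(m,ring); r+=list((q.max(0)+q.min(0))/2-c)
    return np.array(r)
s=least_squares(f,[.5,-.2,.08]); print(s.x,f(s.x).round(2))
for h in (.064,.08,.099): print(ray(T,tb,h+.034),ray(S,sb,h+.034),ray(T,tc,h),ray(S,sc,h))
# head
tk=[o(150,210,p) for p in((180,118),(253,208),(160,290),(82,200))]
sk=[o(345,150,p) for p in((222,80),(308,158),(212,222),(122,130))]
tf=[o(150,210,p) for p in((203,87),(315,218),(180,330),(70,200))]
sf=[o(345,150,p) for p in((315,255),(180,346))]
for n,m,L,z in(("tk",T,tk,.062),("sk",S,sk,.062),("tf",T,tf,.008),("sf",S,sf,.004)):
    P=np.array([ray(m,u,z) for u in L]); print(n,P[:,:2].round(4).tolist(),P.mean(0))
print('tip',ray(T,o(150,210,(290,97)),.024+.052*np.sin(.85)))
for n,u,z in(("jar",(178,148),.075),("tape",(277,139),.048),("off1",(327,141),.028),("off2",(399,132),.028)): print(n,ray(T,u,z))
E
```

```text
[ 0.53682117 -0.19248485  0.07924444] [-0.56  0.23 -0.3  -0.06 -0.22  0.56 -0.65 -0.68]
[ 0.53761682 -0.19780237  0.098     ] [ 0.52072634 -0.20012509  0.098     ] [ 0.53670871 -0.19711675  0.064     ] [ 0.52620601 -0.19770061  0.064     ]
[ 0.53723321 -0.19330675  0.114     ] [ 0.53611673 -0.19209237  0.114     ] [ 0.53635961 -0.19282619  0.08      ] [ 0.54047361 -0.1902411   0.08      ]
[ 0.53677767 -0.18796821  0.133     ] [ 0.55439282 -0.18255352  0.133     ] [ 0.53594505 -0.18773116  0.099     ] [ 0.55741639 -0.18138294  0.099     ]
tk [[0.5755, 0.1745], [0.5412, 0.1447], [0.5093, 0.1788], [0.5431, 0.2106]] [0.54225326 0.17715067 0.062     ]
sk [[0.5116, 0.1844], [0.5461, 0.214], [0.5795, 0.1786], [0.5403, 0.1472]] [0.5443996  0.18105462 0.062     ]
tf [[0.5923, 0.1763], [0.539, 0.1276], [0.4926, 0.1807], [0.5446, 0.2285]] [0.54213715 0.17828536 0.008     ]
sf [[0.5454, 0.2307], [0.594, 0.178]] [0.56972353 0.20434709 0.004     ]
tip [0.58436051 0.13208287 0.06306658]
jar [0.74247153 0.19546224 0.075     ]
tape [ 7.74266631e-01 -5.29526118e-04  4.80000000e-02]
off1 [ 0.77879519 -0.10711326  0.028     ]
off2 [ 0.80259401 -0.26170514  0.028     ]
```

```bash
cat >>h.py <<'E'
from scipy.spatial.transform import Rotation as Ro
def go(x,y,z,psi):
    from workcell import bot
    s=bot.sense(); R=Ro.from_rotvec(s['tool_rot'])
    a=psi/2; G=Ro.from_rotvec(np.pi*np.array([np.cos(a),np.sin(a),0]))
    d=R.inv().apply(np.array([x,y,z])-s['tcp_pos'])*100
    w=(R.inv()*G).as_rotvec()
    print('t',s['t'],'tcp',s['tcp_pos'].round(4),'F',s['wrist_force'].round(1),'gap',s['finger_gap'].round(4),'j',s['joints'].round(2))
    print('shift cm',d.round(2),'turn',w.round(3))
E
python3 -c "
from h import *
go(.543,.1785,.2,2.30)"
```

```text
Traceback (most recent call last):
  File "h.py", line 16, in go
    print('t',s['t'],'tcp',s['tcp_pos'].round(4),'F',s['wrist_force'].round(1),'gap',s['finger_gap'].round(4),'j',s['joints'].round(2))
                                                                                     ^^^^^^^^^^^^^^^^^^^^^
AttributeError: 'float' object has no attribute 'round'
```

```bash
sed -i "s/s\['finger_gap'\].round(4)/round(s['finger_gap'],4)/;s/s\['wrist_force'\].round(1),/s['wrist_force'].round(1),'M',s['wrist_torque'].round(2),/" h.py
python3 -c "
from h import *
go(.543,.1785,.2,2.30)"
```

```text
t 0.15 tcp [ 0.1551 -0.5275  0.2573] F [ 0.8 -0.3  0.1] M [ 0.05 -0.01 -0.01] gap 0.0881 j [-1.5   0.38  1.3   0.    1.46 -0.22]
shift cm [ 57.12 -56.79   5.8 ] turn [-0.000e+00 -1.000e-03 -2.014e+00]
```

Emit:
play_rows(
  targets=[
    [100, 57.1, -56.8, 5.8, 0, 0, -2.014],
    [100, 57.1, -56.8, 5.8, 0, 0, -2.014],
    [100, 57.1, -56.8, 5.8, 0, 0, -2.014],
    [100, 57.1, -56.8, 5.8, 0, 0, -2.014],
    [100, 57.1, -56.8, 5.8, 0, 0, -2.014],
  ],
  squeeze=50,
)

```text
t: 0.78
tcp_pos: [0.3056, -0.2526, 0.2352]
tool_rot: [2.567, 1.811, 0.0]
wrist_force: [0.6, -1.3, -0.0]
finger_gap: 0.0879
```

```bash
python3 -c "
from h import *
go(.543,.1785,.2,2.30)"
```

```text
t 0.775 tcp [ 0.3056 -0.2526  0.2352] F [ 0.6 -1.3 -0. ] M [-0.05 -0.08 -0.05] gap 0.0879 j [-0.99  0.13  1.72  0.    1.29 -0.65]
shift cm [48.58  7.91  3.52] turn [ 0.     0.    -1.071]
```

Emit:
play_rows(
  targets=[
    [100, 48.6, 7.9, 3.5, 0, 0, -1.07],
    [100, 48.6, 7.9, 3.5, 0, 0, -1.07],
    [100, 48.6, 7.9, 3.5, 0, 0, -1.07],
    [100, 48.6, 7.9, 3.5, 0, 0, -1.07],
    [100, 48.6, 7.9, 3.5, 0, 0, -1.07],
  ],
)

```text
t: 1.4
tcp_pos: [0.4576, 0.0198, 0.2131]
tool_rot: [1.471, 2.776, -0.0]
wrist_force: [0.9, -1.3, 0.2]
finger_gap: 0.088
```

```bash
python3 -c "
from h import *
go(.543,.1785,.2,2.30)"
```

```text
t 1.4 tcp [0.4576 0.0198 0.2131] F [ 0.9 -1.3  0.2] M [-0.   -0.16 -0.04] gap 0.088 j [-0.22  0.26  1.62 -0.    1.26 -0.81]
shift cm [ 8.33 15.98  1.3 ] turn [ 0.     0.    -0.133]
```

Emit:
play_rows(
  targets=[
    [100, 8.3, 16, 1.3, 0, 0, -0.13],
    [100, 8.3, 16, 1.3, 0, 0, -0.13],
    [100, 8.3, 16, 1.3, 0, 0, -0.13],
    [100, 8.3, 16, 1.3, 0, 0, -0.13],
    [100, 8.3, 16, 1.3, 0, 0, -0.13],
  ],
)

```text
t: 2.02
tcp_pos: [0.5433, 0.1754, 0.1999]
tool_rot: [-1.296, -2.861, 0.001]
wrist_force: [-0.9, -0.7, 1.2]
finger_gap: 0.0881
```

```bash
python3 - <<'E'
from h import *
from workcell import bot
go(.543,.1785,.2,2.30)
m=bot.camera_model("wrist"); cv2.imwrite("pics/w1.png",bot.capture("wrist")); print(m)
c=-cv2.Rodrigues(m['rvec'])[0].T@m['tvec']; print(c)
# overlay predicted
E
```

```text
t 2.025 tcp [0.5433 0.1754 0.1999] F [-0.9 -0.7  1.2] M [-0.03 -0.15 -0.  ] gap 0.0881 j [ 0.11  0.46  1.33 -0.    1.34 -0.62]
shift cm [ 0.25  0.19 -0.01] turn [-0.001 -0.    -0.009]
{'camera_matrix': array([[303.34249362,   0.        , 282.61510618],
       [  0.        , 303.34249362, 206.88274856],
       [  0.        ,   0.        ,   1.        ]]), 'rvec': array([-2.70235129, -1.01754168, -0.13578327]), 'tvec': array([-0.52427385, -0.2399191 ,  0.27494199])}
[0.49894914 0.22669909 0.32813812]
```

View pics/w1.png

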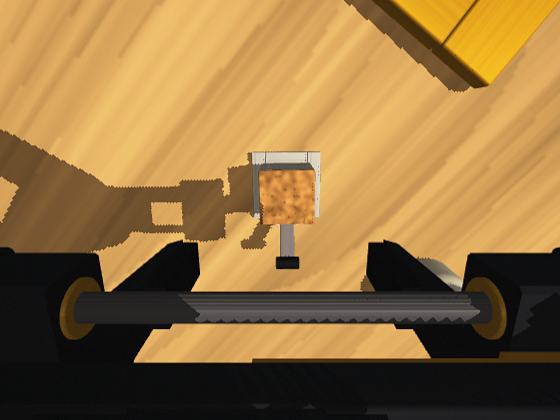

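```bash
python3 - <<'E'
from h import *
a=cv2.imread("pics/w1.png")[140:280,230:340]
cv2.imwrite("pics/w1c.png",cv2.resize(a,None,fx=4,fy=4,interpolation=cv2.INTER_CUBIC))
E
```

```text
(no output)
```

View pics/w1c.png

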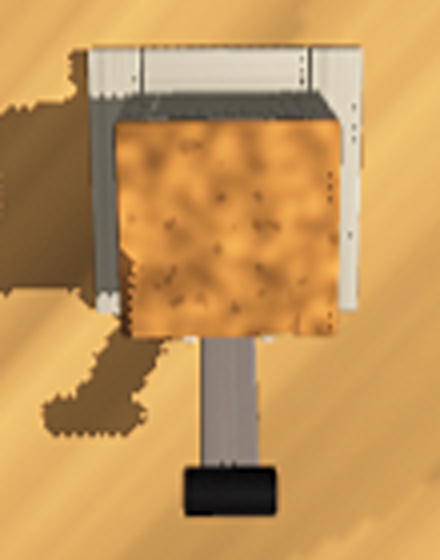

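```bash
python3 - <<'E'
from h import *
m={'camera_matrix':np.array([[303.34249362,0,282.61510618],[0,303.34249362,206.88274856],[0,0,1]]),'rvec':np.array([-2.70235129,-1.01754168,-0.13578327]),'tvec':np.array([-0.52427385,-0.2399191,0.27494199])}
o=lambda p:(230+(p[0]+.5)/4-.5,140+(p[1]+.5)/4-.5)
K=[(116,121),(338,119),(340,336),(119,336)]
P=np.array([ray(m,o(p),.062)[:2] for p in K]); print(P.round(4),P.mean(0))
F=[(90,46),(362,46),(356,310),(95,310)]
Q=np.array([ray(m,o(p),.008)[:2] for p in F]); print(Q.round(4),Q.mean(0))
for P in(P,Q):
    print([np.arctan2(*(b-a)[::-1]).round(3) for a,b in((P[0],P[1]),(P[3],P[2]),(P[0],P[3]),(P[1],P[2]))],[np.linalg.norm(b-a).round(4) for a,b in((P[0],P[1]),(P[1],P[2]))])
print(ray(m,o((231,490)),.069))
E
```

```text
[[0.5088 0.1831]
 [0.5452 0.2157]
 [0.5797 0.1791]
 [0.5414 0.1454]] [0.54375496 0.18082573]
[[0.493  0.1848]
 [0.5463 0.2315]
 [0.5943 0.1779]
 [0.5401 0.1304]] [0.54343222 0.18114717]
[np.float64(0.729), np.float64(0.72), np.float64(-0.858), np.float64(-0.814)] [np.float64(0.0488), np.float64(0.0503)]
[np.float64(0.72), np.float64(0.72), np.float64(-0.858), np.float64(-0.841)] [np.float64(0.0708), np.float64(0.072)]
[0.58421445 0.13587314 0.069     ]
```

```bash
python3 -c "
from h import *
go(.5435,.1805,.1,2.294)"
```

```text
t 2.075 tcp [0.5433 0.1749 0.2001] F [-0.   0.4 -0.2] M [-0.04 -0.1  -0.08] gap 0.0883 j [ 0.1   0.46  1.33 -0.    1.34 -0.62]
shift cm [ 0.4   0.39 10.01] turn [-0.001 -0.    -0.004]
```

Emit:
play_rows(
  targets=[
    [100, 0.4, 0.4, 4, 0, 0, 0],
    [100, 0.4, 0.4, 8, 0, 0, 0],
    [100, 0.4, 0.4, 10, 0, 0, 0],
    [100, 0.4, 0.4, 10, 0, 0, 0],
  ],
)

```text
t: 2.58
tcp_pos: [0.5434, 0.1801, 0.0995]
tool_rot: [-1.298, -2.858, 0.002]
wrist_force: [-0.0, 0.3, 0.4]
finger_gap: 0.0882
```

```bash
python3 -c "
from h import *
go(.5435,.1805,.036,2.294)"
```

```text
t 2.575 tcp [0.5434 0.1801 0.0995] F [-0.   0.3  0.4] M [ 0.01 -0.15 -0.04] gap 0.0882 j [ 0.11  0.58  1.46 -0.    1.11 -0.6 ]
shift cm [0.01 0.05 6.35] turn [-0.002 -0.001 -0.005]
```

Emit:
play_rows(
  targets=[
    [100, 0, 0, 4, 0, 0, 0],
    [100, 0, 0, 6.3, 0, 0, 0],
    [100, 0, 0, 6.3, 0, 0, 0],
    [100, 0, 0, 6.3, 0, 0, 0],
  ],
)

```text
t: 3.08
tcp_pos: [0.5449, 0.1812, 0.0389]
tool_rot: [1.296, 2.859, 0.002]
wrist_force: [-0.4, 1.0, -0.2]
finger_gap: 0.0881
```

Emit:
play_rows(
  targets=[
    [45, 0, 0, 0, 0, 0, 0],
    [45, 0, 0, 0, 0, 0, 0],
    [45, 0, 0, 0, 0, 0, 0],
    [45, 0, 0, 0, 0, 0, 0],
    [45, 0, 0, 0, 0, 0, 0],
  ],
  squeeze=50,
)

```text
t: 3.7
tcp_pos: [0.5439, 0.1814, 0.0372]
tool_rot: [-1.296, -2.861, 0.0]
wrist_force: [-2.5, -0.1, 3.6]
finger_gap: 0.0498
```

```bash
python3 -c "
from h import *
go(.5435,.1805,.036,2.294)"
```

```text
t 3.7 tcp [0.5439 0.1814 0.0372] F [-2.5 -0.1  3.6] M [-0.16  0.14 -0.01] gap 0.0498 j [ 0.12  0.67  1.51 -0.    0.97 -0.6 ]
shift cm [-0.04 -0.09  0.12] turn [-0.    -0.    -0.003]
```

Emit:
play_rows(
  targets=[
    [0, 0, 0, 0, 0, 0, 0],
    [0, 0, 0, 0, 0, 0, 0],
    [0, 0, 0, -5, 0, 0, 0],
    [0, 0, 0, -10, 0, 0, 0],
    [0, 0, 0, -17, 0, 0, 0],
  ],
)

```text
t: 4.32
tcp_pos: [0.5433, 0.1813, 0.1995]
tool_rot: [-1.295, -2.858, 0.003]
wrist_force: [1.4, 0.9, -6.1]
finger_gap: 0.0496
```

```bash
python3 -c "
from h import *
go(.537,-.1925,.2,2.294)"
```

```text
t 4.325 tcp [0.5433 0.1813 0.1995] F [ 1.4  0.9 -6.1] M [ 0.   -0.2  -0.04] gap 0.0496 j [ 0.12  0.47  1.33  0.    1.35 -0.6 ]
shift cm [-27.69 -25.12  -0.04] turn [-0.003 -0.002 -0.003]
```

Emit:
play_rows(
  targets=[
    [0, -5, -4.5, -1, 0, 0, 0],
    [0, -10, -9, -1, 0, 0, 0],
    [0, -15, -13.5, -1, 0, 0, 0],
    [0, -20, -18, -1, 0, 0, 0],
    [0, -24, -21.8, -1, 0, 0, 0],
  ],
)

```text
t: 4.95
tcp_pos: [0.5383, -0.1322, 0.2087]
tool_rot: [-1.296, -2.86, -0.001]
wrist_force: [1.2, 0.4, -5.5]
finger_gap: 0.0494
```

```bash
python3 -c "
from h import *
go(.537,-.1925,.205,2.294)"
```

```text
t 4.95 tcp [ 0.5383 -0.1322  0.2087] F [ 1.2  0.4 -5.5] M [ 0.04 -0.19 -0.06] gap 0.0494 j [-0.45  0.43  1.37  0.    1.35 -1.17]
shift cm [-4.45 -4.07  0.36] turn [-0.    -0.002 -0.003]
```

Emit:
play_rows(
  targets=[
    [0, -3, -3, 0.3, 0, 0, 0],
    [0, -4.3, -4, 0.3, 0, 0, 0],
    [0, -4.3, -4, 0.3, 0, 0, 0],
    [0, -4.3, -4, 0.3, 0, 0, 0],
  ],
)

```text
t: 5.45
tcp_pos: [0.5371, -0.1876, 0.2064]
tool_rot: [-1.294, -2.862, -0.001]
wrist_force: [0.5, 0.6, -5.4]
finger_gap: 0.0496
```

```bash
python3 - <<'E'
from h import *
from workcell import bot
go(.537,-.1925,.205,2.294)
cv2.imwrite("pics/s2.png",bot.capture("scene"));cv2.imwrite("pics/t2.png",bot.capture("top"))
a=cv2.imread("pics/s2.png")[60:210,120:260]; b=cv2.imread("pics/t2.png")[180:330,320:460]
cv2.imwrite("pics/c2.png",cv2.resize(np.hstack([a,b]),None,fx=2.8,fy=2.8,interpolation=cv2.INTER_CUBIC))
go(.537,-.1925,.205,2.294)
E
```

```text
t 5.45 tcp [ 0.5371 -0.1876  0.2064] F [ 0.5  0.6 -5.4] M [ 0.03 -0.09  0.03] gap 0.0496 j [-0.54  0.45  1.33  0.    1.36 -1.27]
shift cm [-0.36 -0.33  0.14] turn [ 0.    -0.001 -0.002]
t 5.55 tcp [ 0.5372 -0.1876  0.2067] F [-0.1  0.4 -6.5] M [-0.01 -0.15  0.01] gap 0.0496 j [-0.54  0.45  1.33  0.    1.36 -1.27]
shift cm [-0.35 -0.34  0.17] turn [ 0.    -0.    -0.001]
```

View pics/c2.png

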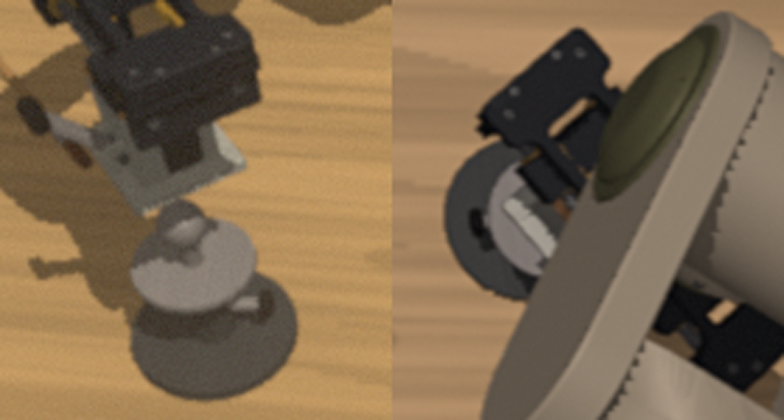

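```bash
python3 - <<'E'
from h import *
from workcell import bot
a=cv2.imread("pics/s2.png")
def draw(img,c,yaw,zb):
    R=Ro.from_euler('z',yaw).as_matrix()
    for z in(0,.008):
        q=np.array([[s*.036,t*.036,z] for s,t in((1,1),(1,-1),(-1,-1),(-1,1))])@R.T+[*c,zb]
        p=proj(S,q); print(p.round(1).tolist())
        cv2.polylines(img,[np.int32((p+.5)*16*4)],True,(0,0,255) if z==0 else (0,255,0),1,cv2.LINE_AA,4)
big=cv2.resize(a,None,fx=4,fy=4,interpolation=cv2.INTER_CUBIC)
draw(big,(.5372,-.1876),-.848,.1693)
cv2.imwrite("pics/s2o.png",big[75*4:190*4,120*4:250*4])
E
```

```text
[[168.7, 137.4], [151.1, 112.8], [189.3, 97.0], [208.3, 119.8]]
[[167.4, 133.7], [149.7, 109.2], [188.3, 93.3], [207.5, 116.1]]
```

View pics/s2o.png

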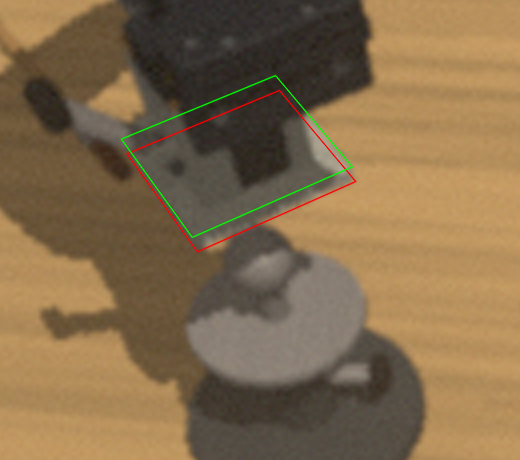

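```bash
python3 - <<'E'
import cv2
a=cv2.imread("pics/s2.png")[95:165,140:220]
cv2.imwrite("pics/s2z.png",cv2.resize(a,None,fx=8,fy=8,interpolation=cv2.INTER_CUBIC))
E
```

```text
(no output)
```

View pics/s2z.png

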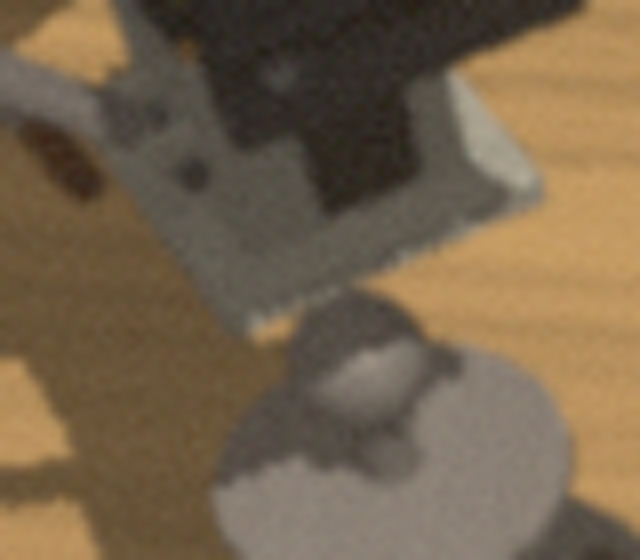

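```bash
python3 - <<'E'
from h import *
o=lambda x0,y0,p:np.array((x0+(p[0]+.5)/5-.5,y0+(p[1]+.5)/5-.5))
tb=o(330,220,(258,181)); sb=o(157,122,(139,88)); tc=o(330,220,(232,185)); sc=o(157,122,(161,162))
c=np.array([.5437,.1812]); R=Ro.from_euler('z',-.848).as_matrix()
bi=[]
for m,x0,y0,K,F in((T,150,210,((180,118),(253,208),(160,290),(82,200)),((203,87),(315,218),(180,330),(70,200))),(S,345,150,((222,80),(308,158),(212,222),(122,130)),None)):
    k=np.mean([o(x0,y0,p) for p in K],0); q=np.array([[s*.025,t*.025,.062] for s in(1,-1) for t in(1,-1)])@R.T+[*c,0]
    b=k-proj(m,q).mean(0)
    if F: 
        q=np.array([[s*.036,t*.036,.008] for s in(1,-1) for t in(1,-1)])@R.T+[*c,0]
        b2=np.mean([o(x0,y0,p) for p in F],0)-proj(m,q).mean(0); print(b,b2); b=(b+b2)/2
    bi.append(b)
print(bi)
def f(p,bi):
    x,y,h=p; r=[]; th=np.linspace(0,2*np.pi,60)
    ring=np.c_[x+.042*np.cos(th),y+.042*np.sin(th),0*th+h]
    for m,b,cc,d in((T,tb,tc,bi[0]),(S,sb,sc,bi[1])):
        r+=list(proj(m,[x,y,h+.034])[0]+d-b); q=proj(m,ring); r+=list((q.max(0)+q.min(0))/2+d-cc)
    return np.array(r)
for B in(bi,[bi[0],0*bi[0]],[0*bi[0]]*2):
    s=least_squares(f,[.5,-.2,.08],args=(B,)); print(s.x.round(4),s.fun.round(2))
E
```

```text
[2.06434711 0.78275793] [1.38193296 0.78282658]
[array([1.72314004, 0.78279226]), array([-0.07328869,  0.27335733])]
[ 0.5385 -0.1899  0.0818] [ 0.15  0.03  0.43 -0.21  0.5   0.58  0.07 -0.59]
[ 0.5385 -0.1902  0.0811] [ 0.17  0.03  0.46 -0.22  0.53  0.59  0.09 -0.6 ]
[ 0.5368 -0.1925  0.0792] [-0.56  0.23 -0.3  -0.06 -0.22  0.56 -0.65 -0.68]
```

```bash
python3 - <<'E'
from h import *
go(.538,-.1905,.170,2.294)
E
```

```text
t 5.55 tcp [ 0.5372 -0.1876  0.2067] F [-0.1  0.4 -6.5] M [-0.01 -0.15  0.01] gap 0.0496 j [-0.54  0.45  1.33  0.    1.36 -1.27]
shift cm [-0.27 -0.13  3.67] turn [ 0.    -0.    -0.001]
```

Emit:
play_rows(
  targets=[
    [0, -0.27, -0.13, 1.2, 0, 0, 0],
    [0, -0.27, -0.13, 2.5, 0, 0, 0],
    [0, -0.27, -0.13, 3.6, 0, 0, 0],
    [0, -0.27, -0.13, 3.6, 0, 0, 0],
  ],
)

```text
t: 6.05
tcp_pos: [0.5375, -0.1917, 0.1694]
tool_rot: [-1.295, -2.859, -0.0]
wrist_force: [-0.2, 0.5, -6.4]
finger_gap: 0.0496
```

```bash
python3 - <<'E'
from h import *
from workcell import bot
go(.538,-.1905,.150,2.294)
a=bot.capture("scene")[95:175,130:240]
cv2.imwrite("pics/s3.png",cv2.resize(a,None,fx=6,fy=6,interpolation=cv2.INTER_CUBIC))
E
```

```text
t 6.05 tcp [ 0.5375 -0.1917  0.1694] F [-0.2  0.5 -6.4] M [-0.   -0.17  0.  ] gap 0.0496 j [-0.55  0.49  1.38  0.    1.27 -1.27]
shift cm [0.05 0.12 1.94] turn [-0.001 -0.002 -0.003]
```

View pics/s3.png

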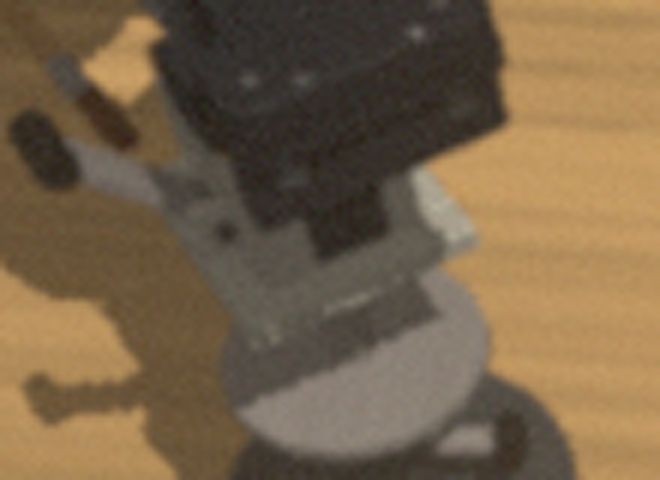

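The rest hangs upright over the ball, and its flange corners at (265,345) and (475,240) in the crop fit the collar below. I'll lower it in small steps and watch the forces.

Emit:
play_rows(
  targets=[
    [0, 0.05, 0.12, 0.4, 0, 0, 0],
    [0, 0.05, 0.12, 0.8, 0, 0, 0],
    [0, 0.05, 0.12, 1.0, 0, 0, 0],
    [0, 0.05, 0.12, 1.0, 0, 0, 0],
  ],
)

```text
t: 6.6
tcp_pos: [0.5384, -0.1908, 0.1605]
tool_rot: [-1.296, -2.861, 0.0]
wrist_force: [-0.2, -1.5, -5.9]
finger_gap: 0.0496
```

```bash
python3 - <<'E'
from h import *
go(.538,-.1905,.150,2.294)
E
```

```text
t 6.6 tcp [ 0.5384 -0.1908  0.1605] F [-0.2 -1.5 -5.9] M [-0.03 -0.15 -0.  ] gap 0.0496 j [-0.55  0.5   1.39 -0.    1.25 -1.27]
shift cm [ 0.05 -0.01  1.05] turn [-0.    -0.    -0.003]
```

Emit:
play_rows(
  targets=[
    [0, 0, 0, 0.3, 0, 0, 0],
    [0, 0, 0, 0.6, 0, 0, 0],
    [0, 0, 0, 0.9, 0, 0, 0],
    [0, 0, 0, 0.9, 0, 0, 0],
  ],
)

```text
t: 7.1
tcp_pos: [0.5384, -0.1907, 0.1513]
tool_rot: [-1.296, -2.861, -0.0]
wrist_force: [0.1, -0.5, -5.7]
finger_gap: 0.0498
```

```bash
python3 - <<'E'
from h import *
go(.538,-.1905,.140,2.294)
E
```

```text
t 7.1 tcp [ 0.5384 -0.1907  0.1513] F [ 0.1 -0.5 -5.7] M [-0.06 -0.16  0.02] gap 0.0498 j [-0.55  0.51  1.4   0.    1.23 -1.27]
shift cm [ 0.04 -0.01  1.13] turn [-0.    -0.001 -0.003]
```

Emit:
play_rows(
  targets=[
    [0, 0, 0, 0.2, 0, 0, 0],
    [0, 0, 0, 0.4, 0, 0, 0],
    [0, 0, 0, 0.6, 0, 0, 0],
    [0, 0, 0, 0.6, 0, 0, 0],
  ],
)

```text
t: 7.6
tcp_pos: [0.5382, -0.1911, 0.1454]
tool_rot: [-1.297, -2.861, 0.001]
wrist_force: [-2.4, -4.4, -5.7]
finger_gap: 0.0497
```

Emit:
play_rows(
  targets=[
    [0, 0, 0, 0.2, 0, 0, 0],
    [0, 0, 0, 0.4, 0, 0, 0],
    [0, 0, 0, 0.4, 0, 0, 0],
  ],
)

```text
t: 7.98
tcp_pos: [0.5382, -0.191, 0.1414]
tool_rot: [-1.296, -2.861, 0.001]
wrist_force: [-3.4, -4.8, -7.0]
finger_gap: 0.0496
```

```bash
python3 - <<'E'
from h import *
go(.538,-.1905,.133,2.294)
E
```

```text
t 7.975 tcp [ 0.5382 -0.191   0.1414] F [-3.4 -4.8 -7. ] M [-0.75  0.45  0.04] gap 0.0496 j [-0.55  0.52  1.42 -0.    1.2  -1.27]
shift cm [0.05 0.02 0.84] turn [-0.001 -0.    -0.003]
```

Emit:
play_rows(
  targets=[
    [0, -0.03, -0.1, 0.0, 0, 0, 0],
    [0, -0.03, -0.1, 0.0, 0, 0, 0],
  ],
)

```text
t: 8.22
tcp_pos: [0.538, -0.1914, 0.1415]
tool_rot: [-1.297, -2.862, -0.001]
wrist_force: [-0.8, -0.6, -6.5]
finger_gap: 0.0495
```

```bash
python3 - <<'E'
from h import *
go(.538,-.1905,.133,2.294)
E
```

```text
t 8.225 tcp [ 0.538  -0.1914  0.1415] F [-0.8 -0.6 -6.5] M [0.01 0.01 0.03] gap 0.0495 j [-0.55  0.52  1.42  0.    1.2  -1.27]
shift cm [0.07 0.05 0.85] turn [ 0.001 -0.    -0.003]
```

Free laterally again. Continuing down to the detent.

Emit:
play_rows(
  targets=[
    [0, 0, 0, 0.2, 0, 0, 0],
    [0, 0, 0, 0.4, 0, 0, 0],
    [0, 0, 0, 0.4, 0, 0, 0],
  ],
)

```text
t: 8.6
tcp_pos: [0.5379, -0.1915, 0.1374]
tool_rot: [-1.296, -2.861, -0.0]
wrist_force: [0.1, 0.6, -5.5]
finger_gap: 0.0497
```

Emit:
play_rows(
  targets=[
    [0, 0, 0, 0.2, 0, 0, 0],
    [0, 0, 0, 0.3, 0, 0, 0],
    [0, 0, 0, 0.3, 0, 0, 0],
  ],
)

```text
t: 8.98
tcp_pos: [0.5378, -0.1918, 0.1346]
tool_rot: [-1.296, -2.861, 0.001]
wrist_force: [-1.1, -1.7, -6.2]
finger_gap: 0.0498
```

Emit:
play_rows(
  targets=[
    [0, 0, 0, 0.1, 0, 0, 0],
    [0, 0, 0, 0.2, 0, 0, 0],
    [0, 0, 0, 0.2, 0, 0, 0],
  ],
)

```text
t: 9.35
tcp_pos: [0.5378, -0.1921, 0.1329]
tool_rot: [1.297, 2.861, -0.001]
wrist_force: [-3.7, -3.1, -2.8]
finger_gap: 0.0496
```

Emit:
play_rows(
  targets=[
    [0, 0, 0, 0.1, 0, 0, 0],
    [0, 0, 0, 0.2, 0, 0, 0],
    [0, 0, 0, 0.2, 0, 0, 0],
  ],
)

```text
t: 9.72
tcp_pos: [0.538, -0.1921, 0.1312]
tool_rot: [1.296, 2.86, -0.001]
wrist_force: [-3.5, -2.7, 0.5]
finger_gap: 0.0497
```

Emit:
play_rows(
  targets=[
    [0, 0, -0.06, 0.1, 0, 0, 0],
    [0, 0, -0.06, 0.2, 0, 0, 0],
    [0, 0, -0.06, 0.2, 0, 0, 0],
  ],
)

```text
t: 10.1
tcp_pos: [0.5378, -0.1921, 0.1283]
tool_rot: [1.296, 2.861, 0.0]
wrist_force: [1.8, -2.8, -2.7]
finger_gap: 0.0498
```

Emit:
play_rows(
  targets=[
    [0, 0, 0, 0.1, 0, 0, 0],
    [0, 0, 0, 0.2, 0, 0, 0],
    [0, 0, 0, 0.2, 0, 0, 0],
  ],
)

```text
t: 10.48
tcp_pos: [0.5368, -0.1914, 0.1258]
tool_rot: [-1.295, -2.859, -0.001]
wrist_force: [-0.7, 0.1, -6.8]
finger_gap: 0.0496
```

Emit:
play_rows(
  targets=[
    [0, 0, 0, 0.15, 0, 0, 0],
    [0, 0, 0, 0.3, 0, 0, 0],
    [0, 0, 0, 0.4, 0, 0, 0],
    [0, 0, 0, 0.4, 0, 0, 0],
  ],
)

```text
t: 10.98
tcp_pos: [0.5373, -0.192, 0.122]
tool_rot: [-1.296, -2.861, -0.0]
wrist_force: [1.2, -0.4, -14.0]
finger_gap: 0.0497
```

Emit:
play_rows(
  targets=[
    [0, 0, 0, 0.1, 0, 0, 0],
    [0, 0, 0, 0.2, 0, 0, 0],
    [0, 0, 0, 0.2, 0, 0, 0],
  ],
)

```text
t: 11.35
tcp_pos: [0.5375, -0.1922, 0.1208]
tool_rot: [1.296, 2.861, -0.0]
wrist_force: [-0.1, -0.4, -9.2]
finger_gap: 0.0493
```

Emit:
play_rows(
  targets=[
    [0, 0, 0, 0.1, 0, 0, 0],
    [0, 0, 0, 0.2, 0, 0, 0],
    [0, 0, 0, 0.2, 0, 0, 0],
  ],
)

```text
t: 11.72
tcp_pos: [0.5375, -0.192, 0.1187]
tool_rot: [1.296, 2.861, 0.0]
wrist_force: [-0.7, -0.0, -6.0]
finger_gap: 0.0495
```

Emit:
play_rows(
  targets=[
    [0, 0, 0, 0.1, 0, 0, 0],
    [0, 0, 0, 0.2, 0, 0, 0],
    [0, 0, 0, 0.2, 0, 0, 0],
  ],
)

```text
t: 12.1
tcp_pos: [0.5376, -0.1921, 0.1176]
tool_rot: [1.296, 2.861, -0.0]
wrist_force: [-2.0, 1.4, 6.6]
finger_gap: 0.0495
```

Emit:
play_rows(
  targets=[
    [0, 0, 0, 0.05, 0, 0, 0],
    [0, 0, 0, 0.05, 0, 0, 0],
  ],
)

```text
t: 12.35
tcp_pos: [0.5376, -0.1921, 0.1175]
tool_rot: [1.296, 2.86, -0.0]
wrist_force: [-4.5, 2.4, 9.4]
finger_gap: 0.0497
```

```bash
python3 - <<'E'
from h import *
from workcell import bot
go(.538,-.1905,.133,2.294)
a=bot.capture("scene")[95:195,120:240]
cv2.imwrite("pics/s4.png",cv2.resize(a,None,fx=6,fy=6,interpolation=cv2.INTER_CUBIC))
E
```

```text
t 12.35 tcp [ 0.5376 -0.1921  0.1175] F [-4.5  2.4  9.4] M [ 0.43  0.6  -0.02] gap 0.0497 j [-0.55  0.55  1.45 -0.    1.14 -1.27]
shift cm [ 0.09  0.13 -1.55] turn [ 0.     0.001 -0.003]
```

View pics/s4.png

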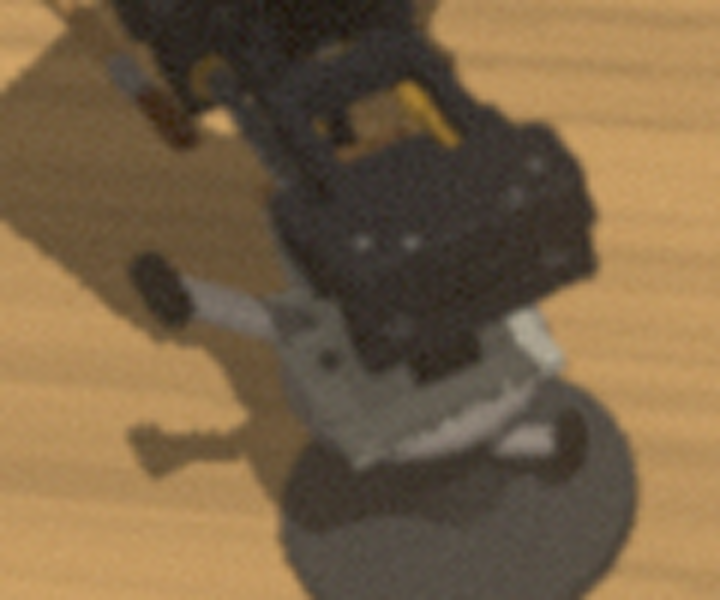

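Emit:
play_rows(
  targets=[
    [20, 0, 0, -0.05, 0, 0, 0],
    [60, 0, 0, -0.1, 0, 0, 0],
    [100, 0, 0, -0.1, 0, 0, 0],
    [100, 0, 0, -0.1, 0, 0, 0],
    [100, 0, 0, -0.1, 0, 0, 0],
  ],
)

```text
t: 13.02
tcp_pos: [0.5375, -0.1921, 0.117]
tool_rot: [-1.297, -2.862, -0.0]
wrist_force: [-0.4, -0.3, 0.4]
finger_gap: 0.0809
```

Emit:
play_rows(
  targets=[
    [100, 0, 0, -2, 0, 0, 0],
    [100, 0, 0, -5, 0, 0, 0],
    [100, 0, 0, -9, 0, 0, 0],
    [100, 0, 0, -9, 0, 0, 0],
  ],
)

```text
t: 13.52
tcp_pos: [0.5383, -0.1925, 0.2099]
tool_rot: [1.294, 2.856, -0.001]
wrist_force: [0.6, -0.3, 0.1]
finger_gap: 0.0881
```

```bash
python3 - <<'E'
from h import *
from workcell import bot
go(.538,-.1905,.21,2.294)
m=bot.camera_model("wrist"); np.savez("w5.npz",**m)
a=bot.capture("wrist"); cv2.imwrite("pics/w5.png",a)
b=bot.capture("scene")[80:200,120:250]
cv2.imwrite("pics/s5.png",cv2.resize(b,None,fx=5,fy=5,interpolation=cv2.INTER_CUBIC))
E
```

```text
t 13.525 tcp [ 0.5383 -0.1925  0.2099] F [ 0.6 -0.3  0.1] M [-0.02 -0.16 -0.02] gap 0.0881 j [-0.55  0.45  1.32  0.    1.36 -1.27]
shift cm [ 0.18  0.11 -0.01] turn [ 0.002  0.006 -0.003]
```

View pics/w5.png

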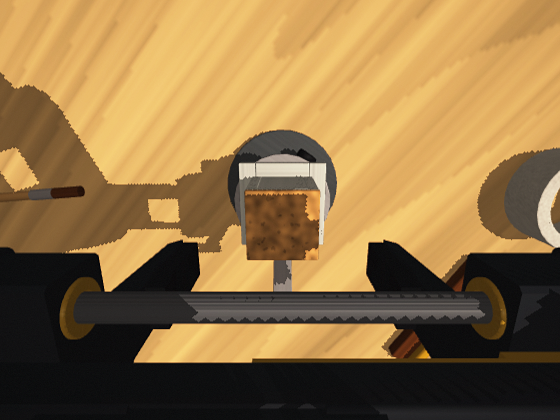

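View pics/s5.png

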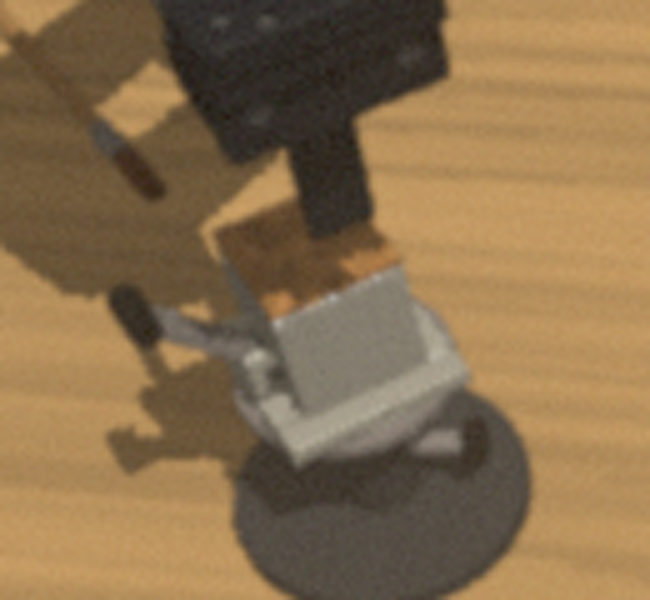

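The rest is home, flat on the collar and upright, with the lever still up (roller at (135,315) in the crop). Next I'll shut the jaws and move above the roller.

```bash
python3 - <<'E'
from h import *
go(.5376+.066*.6616,-.1921-.066*.7498,.195,2.294)
E
```

```text
t 13.625 tcp [ 0.5373 -0.192   0.2067] F [-0.5  0.2 -0.7] M [-0.04 -0.15 -0.01] gap 0.0882 j [-0.55  0.46  1.33  0.    1.36 -1.27]
shift cm [-6.63  0.04  1.17] turn [-0.    -0.    -0.003]
```

Emit:
play_rows(
  targets=[
    [0, -2, 0, 0, 0, 0, 0],
    [0, -5, 0, 0, 0, 0, 0],
    [0, -6.6, 0, 1.1, 0, 0, 0],
    [0, -6.6, 0, 1.1, 0, 0, 0],
    [0, -6.6, 0, 1.1, 0, 0, 0],
  ],
  squeeze=20,
)

```text
t: 14.25
tcp_pos: [0.5805, -0.241, 0.1957]
tool_rot: [-1.295, -2.86, -0.0]
wrist_force: [-0.2, 0.4, -0.6]
finger_gap: 0.0402
```

```bash
python3 - <<'E'
from h import *
from workcell import bot
go(.5376+.068*.6616,-.1921-.068*.7498,.18,2.294)
b=bot.capture("scene")[80:200,110:240]
cv2.imwrite("pics/s6.png",cv2.resize(b,None,fx=5,fy=5,interpolation=cv2.INTER_CUBIC))
E
```

```text
t 14.25 tcp [ 0.5805 -0.241   0.1957] F [-0.2  0.4 -0.6] M [-0.05 -0.08  0.07] gap 0.0402 j [-0.58  0.57  1.16  0.    1.41 -1.3 ]
shift cm [-0.3   0.02  1.57] turn [-0.    -0.001 -0.003]
```

View pics/s6.png

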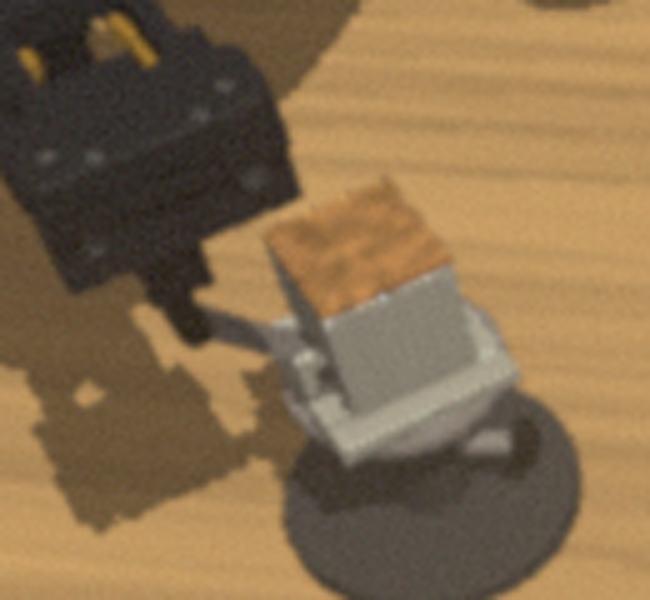

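Emit:
play_rows(
  targets=[
    [0, -0.3, 0, 0, 0, 0, 0],
    [0, -0.3, 0, 0, 0, 0, 0],
    [0, -0.3, 0, 0, 0, 0, 0],
    [0, -0.3, 0, 0.5, 0, 0, 0],
    [0, -0.3, 0, 1.0, 0, 0, 0],
  ],
)

```text
t: 14.92
tcp_pos: [0.5829, -0.2439, 0.1857]
tool_rot: [-1.296, -2.861, -0.0]
wrist_force: [-0.9, -0.3, -1.7]
finger_gap: 0.0006
```

Emit:
play_rows(
  targets=[
    [0, 0, 0, 0.3, 0, 0, 0],
    [0, 0, 0, 0.6, 0, 0, 0],
    [0, 0, 0, 0.8, 0, 0, 0],
    [0, 0, 0, 0.8, 0, 0, 0],
  ],
)

```text
t: 15.42
tcp_pos: [0.5829, -0.2439, 0.178]
tool_rot: [-1.296, -2.861, -0.0]
wrist_force: [0.4, -0.2, 0.4]
finger_gap: 0.0003
```

Emit:
play_rows(
  targets=[
    [0, 0, 0, 0.2, 0, 0, 0],
    [0, 0, 0, 0.5, 0, 0, 0],
    [0, 0, 0, 0.5, 0, 0, 0],
  ],
)

```text
t: 15.8
tcp_pos: [0.5829, -0.2439, 0.1728]
tool_rot: [-1.296, -2.861, -0.0]
wrist_force: [0.3, 0.1, 0.3]
finger_gap: 0.0007
```

Emit:
play_rows(
  targets=[
    [0, 0, 0, 0.3, 0, 0, 0],
    [0, 0, 0, 0.6, 0, 0, 0],
    [0, -0.05, 0, 0.9, 0, 0, 0],
    [0, -0.1, 0, 1.2, 0, 0, 0],
  ],
)

```text
t: 16.3
tcp_pos: [0.5857, -0.2469, 0.164]
tool_rot: [1.293, 2.852, -0.004]
wrist_force: [6.6, -8.6, 14.1]
finger_gap: 0.0006
```

```bash
python3 - <<'E'
from h import *
from workcell import bot
go(.5376+.074*.6616,-.1921-.074*.7498,.14,2.294)
b=bot.capture("scene")[80:200,110:240]
cv2.imwrite("pics/s7.png",cv2.resize(b,None,fx=5,fy=5,interpolation=cv2.INTER_CUBIC))
E
```

```text
t 16.3 tcp [ 0.5857 -0.2469  0.164 ] F [ 6.6 -8.6 14.1] M [-1.26 -1.12  0.02] gap 0.0006 j [-0.58  0.6   1.2  -0.    1.34 -1.3 ]
shift cm [-0.08  0.02  2.4 ] turn [ 0.002  0.011 -0.004]
```

View pics/s7.png

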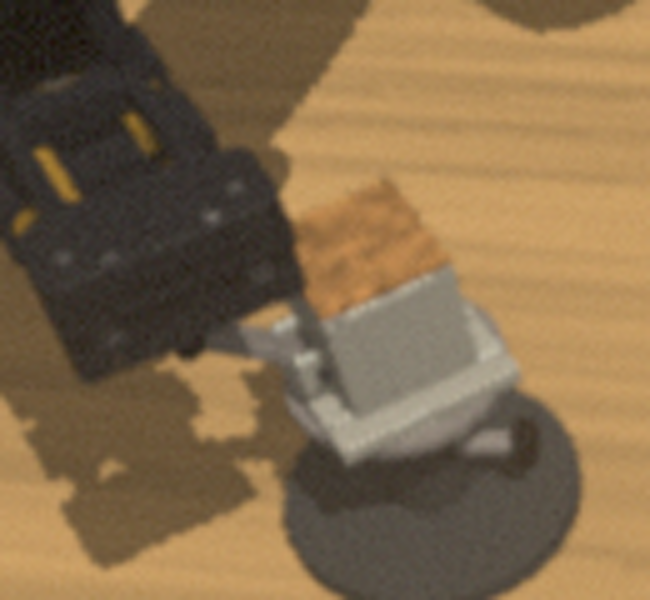

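The forces show the finger sitting on the roller's outer shoulder (about 11 N sideways). I'll back off and come down further inboard.

Emit:
play_rows(
  targets=[
    [0, 0, 0, -0.7, 0, 0, 0],
    [0, 0, 0, -1.4, 0, 0, 0],
    [0, 0.8, 0, -1.4, 0, 0, 0],
    [0, 0.9, 0, -1.4, 0, 0, 0],
  ],
)

```text
t: 16.85
tcp_pos: [0.5772, -0.2372, 0.1749]
tool_rot: [-1.295, -2.861, -0.0]
wrist_force: [0.3, 0.1, 0.1]
finger_gap: -0.0
```

```bash
python3 - <<'E'
from h import *
from workcell import bot
go(.5376+.062*.6616,-.1921-.062*.7498,.168,2.294)
b=bot.capture("scene")[80:200,110:240]
cv2.imwrite("pics/s8.png",cv2.resize(b,None,fx=5,fy=5,interpolation=cv2.INTER_CUBIC))
E
```

```text
t 16.85 tcp [ 0.5772 -0.2372  0.1749] F [0.3 0.1 0.1] M [ 0.03 -0.11  0.02] gap -0.0 j [-0.58  0.57  1.21  0.    1.36 -1.3 ]
shift cm [-0.2   0.02  0.69] turn [-0.    -0.001 -0.003]
```

View pics/s8.png

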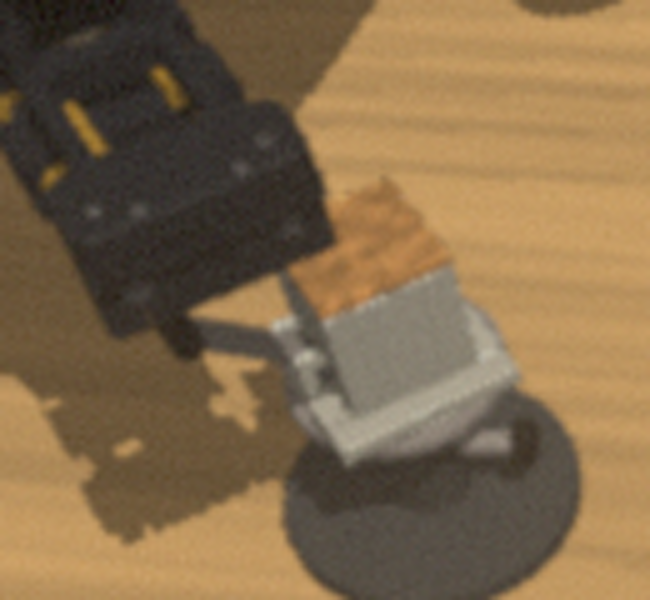

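The rest hasn't moved and the lever is slightly down. The sideways force was friction from the roller swinging outwards, so I'll follow its arc.

Emit:
play_rows(
  targets=[
    [0, -0.6, 0, 0.4, 0, 0, 0],
    [0, -0.67, 0, 0.8, 0, 0, 0],
    [0, -0.67, 0, 1.05, 0, 0, 0],
    [0, -0.9, 0, 1.35, 0, 0, 0],
    [0, -1.1, 0, 1.62, 0, 0, 0],
  ],
)

```text
t: 17.52
tcp_pos: [0.5852, -0.2465, 0.1592]
tool_rot: [1.296, 2.861, -0.0]
wrist_force: [-0.4, -1.1, 3.4]
finger_gap: 0.0001
```

```bash
python3 - <<'E'
from h import *
go(.5376+.0748*.6616,-.1921-.0748*.7498,.1519,2.294)
E
```

```text
t 17.525 tcp [ 0.5852 -0.2465  0.1592] F [-0.4 -1.1  3.4] M [-0.18 -0.19 -0.  ] gap 0.0001 j [-0.58  0.61  1.2  -0.    1.34 -1.3 ]
shift cm [-0.25  0.03  0.73] turn [ 0.     0.001 -0.003]
```

Now only 3.4 N. Continuing along the arc.

Emit:
play_rows(
  targets=[
    [0, -0.1, 0, 0.25, 0, 0, 0],
    [0, -0.25, 0, 0.5, 0, 0, 0],
    [0, -0.35, 0, 0.75, 0, 0, 0],
    [0, -0.45, 0, 1.05, 0, 0, 0],
    [0, -0.55, 0, 1.4, 0, 0, 0],
  ],
)

```text
t: 18.15
tcp_pos: [0.5888, -0.2505, 0.145]
tool_rot: [1.296, 2.861, -0.0]
wrist_force: [1.6, -1.4, 3.6]
finger_gap: 0.0002
```

```bash
python3 - <<'E'
from h import *
go(.5376+.08*.6616,-.1921-.08*.7498,.1293,2.294)
E
```

```text
t 18.15 tcp [ 0.5888 -0.2505  0.145 ] F [ 1.6 -1.4  3.6] M [-0.37 -0.44 -0.02] gap 0.0002 j [-0.59  0.63  1.2   0.    1.31 -1.31]
shift cm [-0.23  0.03  1.57] turn [ 0.     0.001 -0.003]
```

Emit:
play_rows(
  targets=[
    [0, -0.1, 0, 0.3, 0, 0, 0],
    [0, -0.15, 0, 0.6, 0, 0, 0],
    [0, -0.2, 0, 0.9, 0, 0, 0],
    [0, -0.22, 0, 1.2, 0, 0, 0],
  ],
)

```text
t: 18.65
tcp_pos: [0.5899, -0.2519, 0.1326]
tool_rot: [-1.296, -2.861, -0.0]
wrist_force: [1.1, -1.8, 3.1]
finger_gap: 0.0004
```

Emit:
play_rows(
  targets=[
    [0, 0, 0, 0.15, 0, 0, 0],
    [0, 0, 0, 0.3, 0, 0, 0],
    [0, 0, 0, 0.3, 0, 0, 0],
  ],
)

```text
t: 19.02
tcp_pos: [0.5899, -0.2518, 0.1298]
tool_rot: [-1.296, -2.861, -0.0]
wrist_force: [-0.7, -1.4, 1.5]
finger_gap: 0.0005
```

Emit:
play_rows(
  targets=[
    [0, 0, 0, 0.1, 0, 0, 0],
    [0, 0, 0, 0.1, 0, 0, 0],
  ],
)

```text
t: 19.27
tcp_pos: [0.5901, -0.252, 0.1291]
tool_rot: [1.296, 2.861, -0.0]
wrist_force: [0.7, -0.4, 2.6]
finger_gap: 0.0004
```

Emit:
play_rows(
  targets=[
    [0, 0, 0, 0.1, 0, 0, 0],
    [0, 0, 0, 0.1, 0, 0, 0],
  ],
)

```text
t: 19.52
tcp_pos: [0.5902, -0.2521, 0.1286]
tool_rot: [1.296, 2.861, -0.0]
wrist_force: [0.4, -0.6, 4.8]
finger_gap: 0.0003
```

Emit:
play_rows(
  targets=[
    [0, 0, 0, 0.1, 0, 0, 0],
    [0, 0, 0, 0.1, 0, 0, 0],
  ],
)

```text
t: 19.77
tcp_pos: [0.5903, -0.2522, 0.1282]
tool_rot: [1.296, 2.86, -0.001]
wrist_force: [-1.0, -1.0, 9.6]
finger_gap: 0.0002
```

Emit:
play_rows(
  targets=[
    [0, 0, 0, 0.08, 0, 0, 0],
    [0, 0, 0, 0.08, 0, 0, 0],
  ],
)

```text
t: 20.02
tcp_pos: [0.5904, -0.2522, 0.1279]
tool_rot: [1.295, 2.859, -0.001]
wrist_force: [-0.7, 0.2, 12.9]
finger_gap: 0.0003
```

Firm stop at the level predicted for lever-down. I'll lift away and check.

Emit:
play_rows(
  targets=[
    [0, 0, 0, -1, 0, 0, 0],
    [0, 0, 0, -4, 0, 0, 0],
    [0, 0, 0, -8, 0, 0, 0],
    [0, -4, 0, -12, 0, 0, 0],
    [0, -8, 0, -14, 0, 0, 0],
  ],
)

```text
t: 20.65
tcp_pos: [0.6432, -0.3123, 0.2689]
tool_rot: [1.295, 2.86, -0.0]
wrist_force: [0.3, -0.5, 1.2]
finger_gap: 0.0004
```

Emit:
play_rows(
  targets=[
    [0, 14, 6, 0, 0, 0, 0],
    [0, 14, 14, 0, 0, 0, 0],
    [0, 14, 14, 0, 0, 0, 0],
    [0, 14, 14, 0, 0, 0, 0],
    [0, 14, 14, 0, 0, 0, 0],
  ],
)

```text
t: 21.28
tcp_pos: [0.6556, -0.1139, 0.2658]
tool_rot: [-1.294, -2.862, 0.0]
wrist_force: [-0.2, -0.9, -0.3]
finger_gap: 0.0005
```

```bash
python3 - <<'E'
from h import *
from workcell import bot
go(.5376,-.1921,.25,2.294)
cv2.imwrite("pics/s9.png",bot.capture("scene")); cv2.imwrite("pics/t9.png",bot.capture("top"))
a=cv2.imread("pics/s9.png")[100:200,130:250];b=cv2.imread("pics/t9.png")[205:305,315:435]
cv2.imwrite("pics/c9.png",np.vstack([cv2.resize(i,None,fx=3,fy=3,interpolation=cv2.INTER_CUBIC) for i in(a,b)]))
h=.0803;ax=np.array([.5376,-.1921]);u=np.array([.6616,-.7498])
for r,z in((.08,.024),(.0624,.063)):
    p=[*(ax+r*u),h+z]; print('tip pred (crop px) scene',((proj(S,p)[0]-[130,100])*3).round(0),'top',((proj(T,p)[0]+[1.7,.8]-[315,205])*3+[0,300]).round(0))
E
```

```text
t 21.275 tcp [ 0.6556 -0.1139  0.2658] F [-0.2 -0.9 -0.3] M [-0.05 -0.17 -0.02] gap 0.0005 j [-0.35  0.59  0.92 -0.    1.64 -1.07]
shift cm [  1.93 -14.02   1.59] turn [-0.001 -0.001 -0.002]
tip pred (crop px) scene [ 43. 187.] top [291. 371.]
tip pred (crop px) scene [ 51. 127.] top [292. 384.]
```

View pics/c9.png

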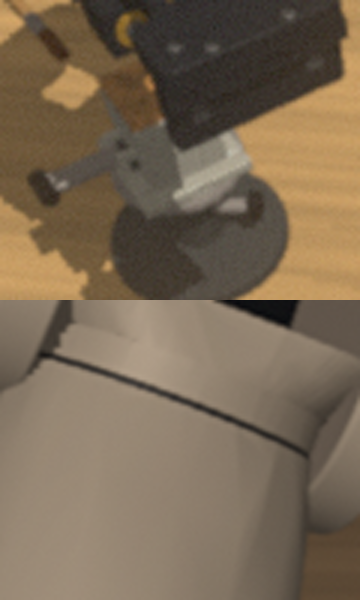

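View pics/t9.png

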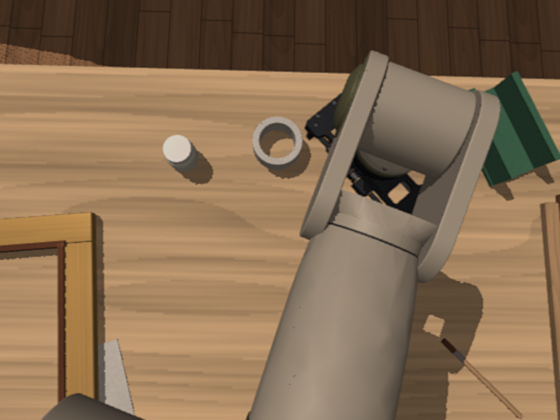

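The roller sits at (44,187) in the crop, which matches the lever-down prediction of (43,187). I'll clear the view for one last check.

Emit:
play_rows(
  targets=[
    [0, 6, 2, 0, 0, 0, 0],
    [0, 12, 4, 0, 0, 0, 0],
    [0, 18, 6, 0, 0, 0, 0],
    [0, 24, 8, 0, 0, 0, 0],
    [0, 25, 9, 0, 0, 0, 0],
  ],
)

```text
t: 22.0
tcp_pos: [0.5575, 0.1338, 0.2667]
tool_rot: [1.295, 2.862, 0.0]
wrist_force: [0.0, -0.1, -0.2]
finger_gap: 0.0005
```

Emit:
play_rows(
  targets=[
    [0, 0, 0, 0, 0, 0, 0],
    [0, 0, 0, 0, 0, 0, 0],
  ],
)

```text
t: 22.25
tcp_pos: [0.5593, 0.1308, 0.2658]
tool_rot: [-1.3, -2.86, 0.001]
wrist_force: [-0.6, -0.6, -0.4]
finger_gap: 0.0002
```

```bash
python3 - <<'E'
from h import *
from workcell import bot
go(.5376,-.1921,.25,2.294)
cv2.imwrite("pics/s10.png",bot.capture("scene")); cv2.imwrite("pics/t10.png",bot.capture("top"))
a=cv2.imread("pics/s10.png")[100:200,130:250];b=cv2.imread("pics/t10.png")[205:305,315:435]
cv2.imwrite("pics/c10.png",np.hstack([cv2.resize(i,None,fx=3.3,fy=3.3,interpolation=cv2.INTER_CUBIC) for i in(a,b)]))
E
```

```text
t 22.25 tcp [0.5593 0.1308 0.2658] F [-0.6 -0.6 -0.4] M [-0.03 -0.14  0.03] gap 0.0002 j [ 0.02  0.42  1.21 -0.    1.51 -0.69]
shift cm [-22.9  -22.88   1.6 ] turn [-0.001  0.    -0.005]
```

View pics/c10.png

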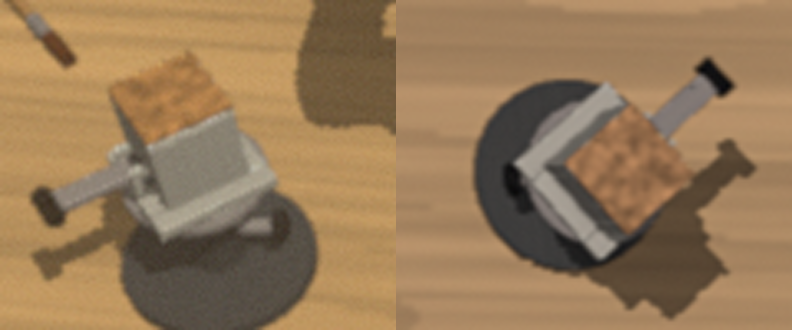

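View pics/s10.png

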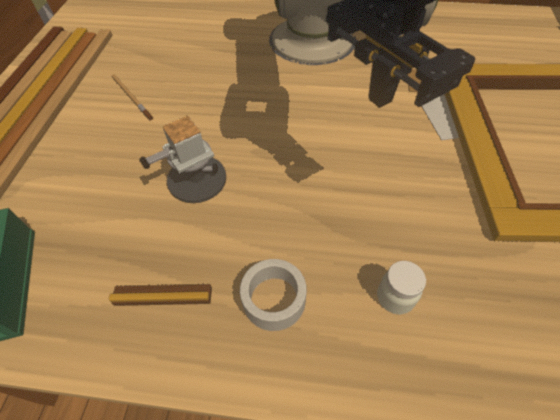

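The rest stands upright and flat on the collar. The lever is level and the bystanders haven't moved (tape (273,294), jar (403,288), offcut (160,295)). The gripper is clear, so I'll hand the job in.

```bash
python3 -c "
from workcell import bot
print(bot.close_job())"
```

```text
the job is handed in; nothing more can be done
None
```

The frame rest is on the ball mount and latched, and I handed the job in at about 22 s of the 58 s allowed; no verdict was reported.

**What I did:** I gripped the rest by its flat sides and lowered it over the ball in small steps. I pressed it through the snap until it met the collar, with about 15 N more than its weight at most. Then I released it, pressed the lever down with shut fingertips until it met a firm stop at about 13 N, and withdrew.

**Last checks:**
- **Seating:** the rest stands upright and flat on the collar in both camera views.
- **Lever:** it is level, with the roller within about 1 pixel of the predicted fully-down position in the scene view. I could not read the joint value itself.
- **Surroundings:** the gripper is clear, and the tape, jar and offcut look unmoved.

**What disagreed or went wrong:**
- **Top camera:** it disagreed with the wrist and scene cameras by about 3–4 mm, so I corrected for it and used the side forces while lowering to finish centring.
- **Lever press:** my first attempt pushed the finger outwards with about 11 N sideways and 14 N up. I backed off and followed the lever's arc instead. The rest did not visibly move.

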